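# Load the test plate under the leaf spring of the four-wire jig

## Robot

A 7-joint arm with a two-finger parallel gripper is mounted at the origin on a cart in front of the work surface, level with it; the furniture and walls round the work are solid. World frame = base frame: x ahead of the robot, y to its left, z up, the work surface at z = 0. Lengths are in m, angles in degrees, forces in N, time in s.
With the tool pointing down it reaches from about 0.425 to 0.875 m from the base axis. Payload 4.7 kg.
Tool frame: the origin (TCP) lies at the very end of the fingers, on their centre line; the grasp point (between the pads) lies env.tcp_to_grasp behind it (env.tcp_to_grasp is the distance from the TCP to the grasp point, in m); z points along the fingers, x is the direction in which the jaws open and shut, and the axes are right-handed (so a half turn about z gives the same grasp; the last joint's range is limited). The gripper opens to 87 mm and grips with 3 to 60 N. Pads are 19 mm wide; open, the fingers measure 117 mm over their backs; the gripper's body (75 mm by 190 mm) begins 51 mm behind the grasp point.
Start: joints at [75.98, 18.392, -4.016, 83.108, 1.295, 78.541, -3.26], TCP at [0.166, -0.628, 0.223] pointing down, gripper open.
Joint ranges: [-163.93, 163.93], [-17.29, 119.83], [-79.2, 71.16], [3.27, 140.29], [-89.18, 269.18], [5.43, 117.66], [-154.24, 154.24]. Speed limits (degrees/s): [147.25, 147.25, 180, 180, 180, 180, 180].

## Interface

Orientations are given as [roll, pitch, yaw] about the fixed x, y, z axes, in that order (R = Rz(yaw) Ry(pitch) Rx(roll)).
In Python, from cell import env gives the robot as it stands. The module is installed in compiled form; this text tells all that it offers.
- The arm moves only by the tool send_rows, never from a script. Its argument "steps" is a list of rows, each a list of 3 entries, a list of its own where there are three numbers: the shift along the tool's x, y, z in m, then the turn, a rotation vector about the tool's x, y, z in rad, then the finger opening in m, from 0 to 0.087. A call has exactly 5 rows; each row is the pose to reach, as a shift and turn from the pose commanded when the call began, along the tool's axes at that moment; what a row does not reach only later rows make up. A row lasts 1/12 s, in which the tool goes at most 41.7 mm and 7.16 degrees, less where a joint would pass 70% of its speed; a pose out of reach is approached as far as the arm can. A call with a gripper value outside its range is refused whole. The fingers move at their own pace and stop on an object; "grip_force" is the grip in N (left out, the last holds). Time passes only in rows, so rows that repeat a pose let the fingers close, or fill a call up. It gives the time, the measured TCP pose, the force and the opening at its end, in the units of the state.
- env.get_obs(): the state, without advancing time (a new reading comes with each control period).
- env.read_camera(name): name is "scene" or "top" or "wrist"; returns a dict with "pixels" (400x640x3 uint8, red, green, blue), "fx", "fy", "cx", "cy" (pixels), "k1" (the pictures are not rectified: a ray, as slopes to the right and down, at radius r is drawn at 1 + k1 r^2 times it, then the intrinsics apply), "position" and "rotation" of the camera in the world. Camera axes: x right, y up, looking along -z (the intrinsics and any distortion apply to the point x, -y, -z); pixel columns grow to the right and rows downward; lengths in m; the calibration is good to about 2 mm. A picture is of the moment at which its call begins. There is no depth.
- env.sign_off(): hands the job in, once; it reports no verdict.
The state is a dict: "time_s": time; "qpos": joint angles; "joint_velocities": joint speeds; "effort": joint torques, N m; "tool_pos": TCP position; "tool_rot": TCP orientation; "force": force on the tool from outside, world axes, zero at the start; "wrist_torque": the same for the moment, N m; "grip_width": finger opening in m.
Only numpy, scipy, OpenCV 4.12 (cv2) and the standard library are available. Lean on these libraries where they do the work, as an engineer would, in place of code of your own. Each camera call takes 0.05 s, during which the arm holds its last target.

## Task

Load the four-wire test jig: press the loose flat plate in its channel down hard with the fingertips, against the sprung lifter below it, and keep it pressed down while you slide it under the bridge and the leaf spring until its nose is at the end stop and the lifter pops up behind it. Then take the fingers away, clear of everything. Do not lift or tip the plate, and leave everything else on the bench where it is.

Things in the scene. Friction and masses are not known exactly. Their poses are not given: they have to be found in the camera images.
- fixture: The jig, fixed to the bench: grey channel 250 mm long (x), 90 wide. Origin: centre of its underside, on the bench. +x: sliding direction, from the open loading end (x = -125 mm) to the end stop (x = 110); z up. Channel 53 mm wide, floor 14 mm above the bench, side rails' tops 25 mm (screw heads 27.5 mm, at x = -105, -10, 85). It is oiled: friction about 0.2
- plate: Loose aluminium plate, 0.18 kg, 120 mm long (x), 50 wide, 12 thick; a ridge 8 mm long, 8 high runs across its top at x = -20 to -12 mm; square nose at x = 60. Origin: centre of its underside; +x to the bridge. Starts on the raised lifter, underside 20 mm above the bench, nose 15 to 40 mm short of the bridge. Home: origin at x = 50 mm of the jig, underside 14 mm above the bench
- plate_press (a point): Middle of the dark pad on the plate's top, between tail and ridge (40 mm behind the plate's centre): where to press. The flat there is 40 mm long; the ridge 20 mm ahead of this point catches fingers that slip forward. Top is 32 mm above the bench at the start, 26 mm pressed down
- plate_nose (a point): Centre of the plate's nose face (the end towards the bridge)
- gate (a point): Middle of the lower edge of the steel bridge's near face, 28.5 mm above the bench, x = 45 mm of the jig. The bridge spans the channel from x = 45 to 63 mm, top at 43 mm (screw heads 46 mm). The raised plate's nose strikes it; the pressed-down plate passes with 2.5 mm to spare
- stop (a point): Centre of the end stop's face, 20 mm above the bench; the nose meets it at home
- lifter (a joint): Sprung lifter pad in the channel floor (x = -120 to -15 mm of the jig), in m: 0 = up (6 mm above the floor), 0.006 = fully down, flush. Pushes up with 6 N when up, 10 N when down: press with some 12 to 20 N. It pops up again behind the plate's tail when the plate is home, and so locks it
- leaf: Sprung steel leaf, 36 mm wide, hung under the bridge; origin on its hinge line, 32 mm above the bench. It slopes down in +x to 21 mm above the bench at x = 97 mm of the jig; the plate's nose lifts it, and it then presses on the plate with about 5 N
- ring_gauge: Bystander: steel ring, 48 mm across, 14 mm high, origin at its underside
- test_weight: Bystander: small upright check weight with knob, 22 mm across, 37 mm high, origin at its underside
- shim_olive: Bystander: small flat block 18 x 34 x 9 mm, origin at its underside
- tweezers: Bystander: steel tweezers, 122 mm long, 8 mm high, lying beyond the end stop, origin at middle of the underside
- screwdriver: Bystander: small screwdriver 153 mm long, 19 mm high
- eraser: Bystander: eraser 20 x 42 x 12 mm
- tape_roll: Bystander: roll of tape, 66 mm across, 24 mm high
- marker_black: Bystander: marker pen, 146 mm long, 15 mm high
Things that resemble listed ones, but are neither listed nor needed, are in the scene too. Leave any pink look-alike of the plate alone.

How it is judged:
By the outcome, as a careful person would: the job done as asked, in the order asked, and still so for the second after the job is handed in, with the robot touching nothing.
It also fails if it takes over 35 s, if anything falls off the work surface, if the arm or the gripper's body presses on something with over 40 N, if the wrist force passes 120 N, or if a joint passes its speed limit or range.

## Working session

There is one attempt and no reset: what is moved stays moved. The work goes in short steps, Python scripts to look and compute and a tool call to move; the robot and the scene stay as the last step left them, time stands still between calls to the robot, and variables do not carry over. Pictures are saved under pics/ and viewed, and the job is handed in when it is done.

Besides the shell and the picture viewer there is one more tool, called after ">>>" by a JSON object that holds its "name" and its "arguments", one argument or row to a line. send_rows: Moves the arm, as the interface text tells. Its arguments: {"type":"object","properties":{"steps":{"type":"array"},"grip_force":{"type":"number"}},"required":["steps"]}

```bash
mkdir -p pics; ls; python3 - <<'E'
from cell import env
import cv2
o=env.get_obs()
for k in o: print(k,o[k])
print(env.tcp_to_grasp)
for n in ("scene","top","wrist"):
    c=env.read_camera(n); cv2.imwrite(f"pics/{n}0.png",c["pixels"][:,:,::-1])
    print(n,{k:c[k] for k in c if k!="pixels"})
E
```

```text
pics
time_s 0.0
qpos [75.97857908 18.44006955 -4.01451813 83.17544948  1.29459179 78.5390135
 -3.26070407]
joint_velocities [-0.00627059  0.17899494 -0.05623739 -0.04641926  0.0230032  -0.06290028
  0.04920735]
effort [ 6.79723507e-04 -4.91276479e+01 -4.03655414e-01 -3.12531602e+01
 -6.39025401e-02  4.37509152e-02  1.93398964e-04]
tool_pos [ 0.16616357 -0.62783553  0.22144511]
tool_rot [ 1.79994401e+02  1.09318051e-01 -7.51705698e+01]
force [-0.11860666  0.62242037 -0.51991129]
wrist_torque [-0.04530754 -0.01051321 -0.00361421]
grip_width 0.08672246793262471
0.0187
scene {'fx': 391.9787202800093, 'fy': 391.9787202800093, 'cx': 321.13465844335025, 'cy': 200.31253983604708, 'k1': -0.06680016864855252, 'position': array([-0.02909905,  0.72003889,  0.68856672]), 'rotation': array([  56.5642822 ,   -0.78675567, -138.74612791])}
top {'fx': 387.31267361851667, 'fy': 387.31267361851667, 'cx': 317.0548413267646, 'cy': 202.9035441220102, 'k1': -0.02294780956971439, 'position': array([ 0.41862333, -0.0067839 ,  1.01748776]), 'rotation': array([ 10.55520872,  -1.66775046, -89.0860314 ])}
wrist {'fx': 294.29548441325096, 'fy': 294.29548441325096, 'cx': 314.8424540876508, 'cy': 204.8852377721271, 'k1': -0.03206963809157261, 'position': array([ 0.23165202, -0.61093423,  0.38366051]), 'rotation': array([-14.17886091,   0.08189408, -75.16901822])}
```

View pics/scene0.png

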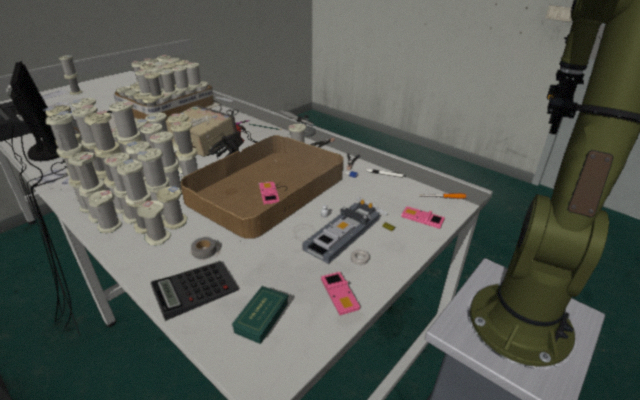

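View pics/top0.png

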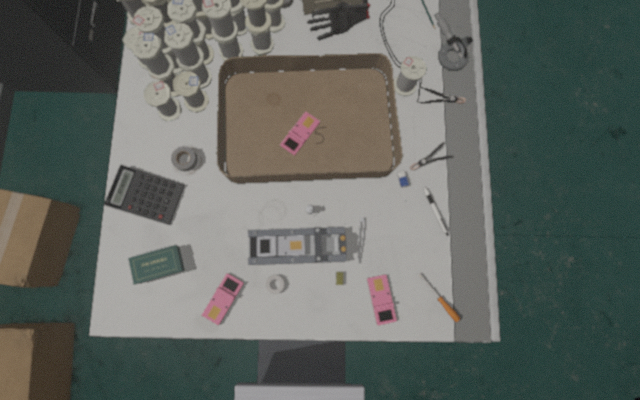

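View pics/wrist0.png

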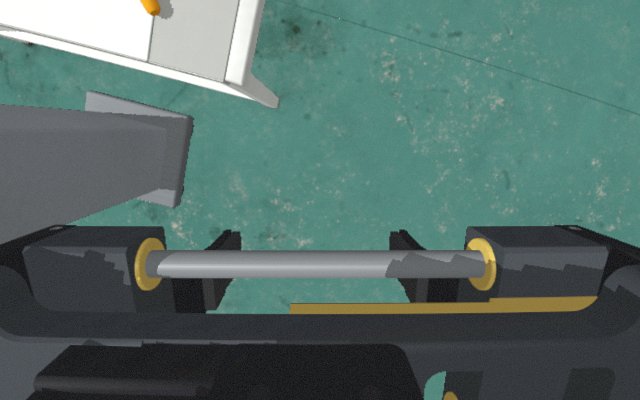

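The top view shows the jig at px (248–355, 228–265), with its loading end on the left, so it slides towards image right (about world −y). I'll zoom in on it.

```bash
cat > h.py <<'E'
import numpy as np, cv2
from scipy.spatial.transform import Rotation as R
def rot(c): return R.from_euler('xyz',c['rotation'],degrees=True).as_matrix()
def ray(c,uv):
    K=np.array([[c['fx'],0,c['cx']],[0,c['fy'],c['cy']],[0,0,1]]);d=np.array([c['k1'],0,0,0,0])
    p=cv2.undistortPoints(np.array(uv,float).reshape(-1,1,2),K,d).reshape(-1,2)
    v=np.c_[p[:,0],-p[:,1],-np.ones(len(p))]
    return v@rot(c).T
def plane(c,uv,z):
    v=ray(c,uv);p=np.array(c['position'])
    return p+v*((z-p[2])/v[:,2])[:,None]
def proj(c,P):
    q=(np.atleast_2d(P)-c['position'])@rot(c)
    x=q[:,0]/-q[:,2];y=-q[:,1]/-q[:,2];f=1+c['k1']*(x*x+y*y)
    return np.c_[c['fx']*x*f+c['cx'],c['fy']*y*f+c['cy']]
E
python3 - <<'E'
import cv2
a=cv2.imread('pics/top0.png')[205:285,235:375]
cv2.imwrite('pics/topz.png',cv2.resize(a,None,fx=5.7,fy=5.7,interpolation=cv2.INTER_CUBIC))
a=cv2.imread('pics/scene0.png')[185:285,290:400]
cv2.imwrite('pics/scenez.png',cv2.resize(a,None,fx=6,fy=6,interpolation=cv2.INTER_CUBIC))
E
```

```text
(no output)
```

View pics/topz.png

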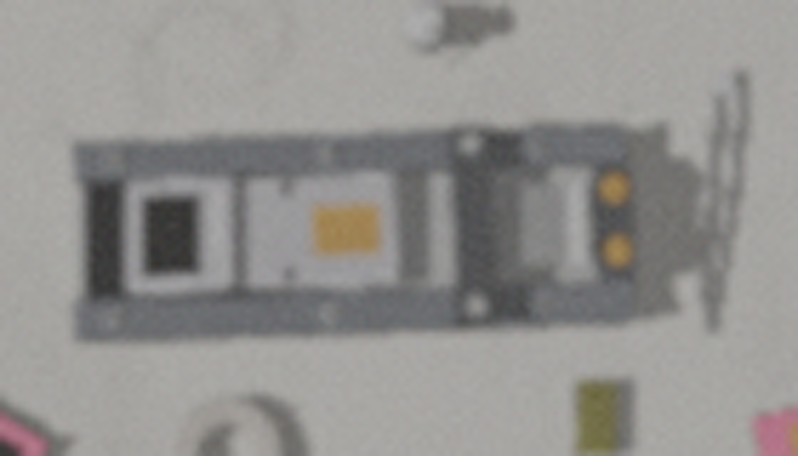

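View pics/scenez.png

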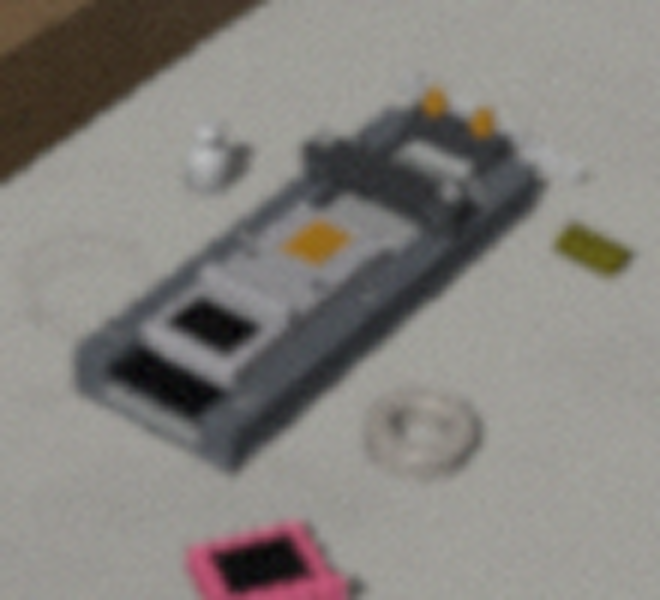

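The zoomed top view shows the rail corners at zoom px (77,143), (77,340), (635,127) and (633,322). The dark pad is at (171,235), the nose near x=395 and the bridge's near edge near x=458. Next I'll convert these to world points.

```bash
cat > m.py <<'E'
from cell import env
from h import *
c=env.read_camera("top")
z=lambda l:[((u+.5)/5.7-.5+235,(v+.5)/5.7-.5+205) for u,v in l]
r=plane(c,z([(77,143),(77,340),(635,127),(633,322)]),.025)
print(r.round(4)); print('widths',np.linalg.norm(r[0]-r[1]),np.linalg.norm(r[2]-r[3]),'len',np.linalg.norm(r[0]-r[2]),np.linalg.norm(r[1]-r[3]))
d=(r[2]+r[3]-r[0]-r[1])[:2];print('yaw',np.degrees(np.arctan2(d[1],d[0])))
# pad by mask
im=c['pixels'];g=im.max(2).astype(int)
x0,x1,y0,y1=258,274,236,258
m=(g<75);mm=np.zeros_like(m);mm[y0:y1,x0:x1]=m[y0:y1,x0:x1]
n,l,s,ce=cv2.connectedComponentsWithStats(mm.astype('uint8'))
print(s,ce)
print('pad',plane(c,z([(171,235)]),.032),[plane(c,[q],.032).round(4) for q in ce[1:]])
print('nose',plane(c,z([(396,232)]),.032),'tail',plane(c,z([(124,236)]),.032),'gate',plane(c,z([(458,230)]),.043))
E
python3 m.py
```

```text
[[ 0.5305  0.143   0.025 ]
 [ 0.443   0.1388  0.025 ]
 [ 0.5427 -0.1085  0.025 ]
 [ 0.4551 -0.1079  0.025 ]]
widths 0.08764505824159058 0.08756837230108616 len 0.25177922796791474 0.24695394849112823
yaw -87.20071730552499
[[     0      0    640    400 255908]
 [   261    240      8     12     92]] [[319.5197571  199.48337684]
 [264.54347826 245.73913043]]
pad [[0.48956241 0.09839981 0.032     ]] [array([[0.4898, 0.0985, 0.032 ]])]
nose [[ 0.49274219 -0.00133098  0.032     ]] tail [[0.48872876 0.11916368 0.032     ]] gate [[ 0.49329082 -0.02865492  0.043     ]]
```

```bash
cat > p.py <<'E'
from cell import env
from h import *
o=env.get_obs()
P=np.array(o['tool_pos']);A=R.from_euler('xyz',o['tool_rot'],degrees=True)
# arc: az, r, z, yaw
for az,rr,z,yaw in [(-57,.60,.22,-57),(-38,.55,.21,-38),(-20,.51,.20,-22),(-4,.50,.17,-8),(11.0,.499,.12,2.8)]:
    a=np.radians(az);T=np.array([rr*np.cos(a),rr*np.sin(a),z]);B=R.from_euler('xyz',[180,0,yaw],degrees=True)
    print((A.inv().apply(T-P)).round(3),(A.inv()*B).as_rotvec().round(3),np.linalg.norm(T-P).round(3)); P,A=T,B
E
python3 p.py
```

```text
[-0.08  -0.187  0.002] [-0.     0.001 -0.317] 0.203
[-0.08  -0.179  0.01 ] [ 0.     0.    -0.332] 0.196
[-0.065 -0.158  0.01 ] [ 0.     0.    -0.279] 0.171
[-0.034 -0.137  0.03 ] [ 0.     0.    -0.244] 0.144
[-0.027 -0.128  0.05 ] [ 0.     0.    -0.188] 0.14
```

>>> {"name": "send_rows", "arguments": {
  "steps": [
    [[-0.016, -0.037, 0], [0, 0, -0.063], 0],
    [[-0.032, -0.075, 0], [0, 0, -0.127], 0],
    [[-0.048, -0.112, 0], [0, 0, -0.19], 0],
    [[-0.064, -0.15, 0], [0, 0, -0.254], 0],
    [[-0.08, -0.187, 0], [0, 0, -0.317], 0]
  ],
  "grip_force": 20
}}

```text
time_s: 0.62
tool_pos: [0.3279, -0.5016, 0.2225]
tool_rot: [-180.0, -0.0, -56.8]
force: [1.0, -0.8, 0.7]
grip_width: 0.0614
```

>>> {"name": "send_rows", "arguments": {
  "steps": [
    [[-0.016, -0.036, 0], [0, 0, -0.066], 0],
    [[-0.032, -0.072, 0], [0, 0, -0.132], 0],
    [[-0.048, -0.108, 0], [0, 0, -0.2], 0],
    [[-0.064, -0.143, 0], [0, 0, -0.266], 0],
    [[-0.08, -0.179, 0.01], [0, 0, -0.332], 0]
  ]
}}

```text
time_s: 1.03
tool_pos: [0.4347, -0.3377, 0.2143]
tool_rot: [180.0, -0.2, -37.8]
force: [0.3, 0.6, 0.5]
grip_width: 0.0281
```

>>> {"name": "send_rows", "arguments": {
  "steps": [
    [[-0.013, -0.032, 0], [0, 0, -0.056], 0],
    [[-0.026, -0.064, 0], [0, 0, -0.112], 0],
    [[-0.039, -0.095, 0], [0, 0, -0.168], 0],
    [[-0.052, -0.127, 0], [0, 0, -0.223], 0],
    [[-0.065, -0.158, 0.01], [0, 0, -0.279], 0]
  ]
}}

```text
time_s: 1.45
tool_pos: [0.4806, -0.1726, 0.2042]
tool_rot: [180.0, -0.2, -21.8]
force: [1.7, 0.7, 0.1]
grip_width: 0.0022
```

```bash
python3 - <<'E'
from cell import env
from h import *
o=env.get_obs();print(o['time_s'],o['tool_pos'],o['tool_rot'],o['force'],o['grip_width'],o['qpos'])
P=np.array(o['tool_pos']);A=R.from_euler('xyz',o['tool_rot'],degrees=True)
T=np.array([.490,.0945,.12]);B=R.from_euler('xyz',[180,0,2.8],degrees=True)
print(A.inv().apply(T-P),(A.inv()*B).as_rotvec())
E
```

```text
1.45 [ 0.48057346 -0.1726493   0.20416663] [179.9703683   -0.20775505 -21.83924168] [1.70844868 0.67249627 0.10077413] 0.0022327312789276925 [ 46.54798665   3.344146   -30.68483734 103.35203991   1.83155432
  73.5754544   -6.4451944 ]
[-0.0909351  -0.25152636  0.08370738] [ 0.00128883 -0.00345876 -0.43003635]
```

>>> {"name": "send_rows", "arguments": {
  "steps": [
    [[-0.01, -0.028, 0.005], [0, 0, -0.045], 0],
    [[-0.02, -0.055, 0.01], [0, 0, -0.09], 0],
    [[-0.03, -0.083, 0.015], [0, 0, -0.14], 0],
    [[-0.04, -0.11, 0.02], [0, 0, -0.18], 0],
    [[-0.05, -0.138, 0.025], [0, 0, -0.22], 0]
  ]
}}

```text
time_s: 1.87
tool_pos: [0.4842, -0.0262, 0.1773]
tool_rot: [180.0, -0.0, -9.3]
force: [0.7, -0.6, -0.8]
grip_width: 0.0003
```

```bash
cat > q.py <<'E'
from cell import env
from h import *
o=env.get_obs();print(o['time_s'],o['tool_pos'],o['tool_rot'],o['force'],o['grip_width'],o['qpos'])
P=np.array(o['tool_pos']);A=R.from_euler('xyz',o['tool_rot'],degrees=True)
T=np.array([.490,.0945,.12]);B=R.from_euler('xyz',[180,0,2.8],degrees=True)
print(A.inv().apply(T-P),(A.inv()*B).as_rotvec())
E
python3 q.py
```

```text
1.8667 [ 0.48422723 -0.02617555  0.17728431] [ 1.79967507e+02 -8.20054597e-03 -9.29721008e+00] [ 0.69517612 -0.62747155 -0.77127609] 0.000306682937237322 [ 38.47374232   1.58238079 -38.75461373 108.23203318   1.08595418
  70.53439697  -9.92929169]
[-0.01380709 -0.1200554   0.05721425] [ 5.80110993e-04 -8.27257524e-05 -2.11136181e-01]
```

>>> {"name": "send_rows", "arguments": {
  "steps": [
    [[-0.003, -0.026, 0.01], [0, 0, -0.045], 0],
    [[-0.006, -0.052, 0.02], [0, 0, -0.09], 0],
    [[-0.009, -0.078, 0.035], [0, 0, -0.14], 0],
    [[-0.012, -0.104, 0.045], [0, 0, -0.18], 0],
    [[-0.014, -0.12, 0.057], [0, 0, -0.211], 0]
  ]
}}

```text
time_s: 2.28
tool_pos: [0.4901, 0.0965, 0.1204]
tool_rot: [-179.9, -0.1, 3.0]
force: [1.2, 1.0, -0.3]
grip_width: 0.0002
```

>>> {"name": "send_rows", "arguments": {
  "steps": [
    [[0, 0, 0], [0, 0, 0], 0],
    [[0, 0, 0], [0, 0, 0], 0],
    [[0, 0, 0], [0, 0, 0], 0],
    [[0, 0, 0], [0, 0, 0], 0],
    [[0, 0, 0], [0, 0, 0], 0]
  ]
}}

```text
time_s: 2.7
tool_pos: [0.4909, 0.0919, 0.1211]
tool_rot: [180.0, -0.1, 2.5]
force: [0.1, 0.7, -0.3]
grip_width: 0.0003
```

```bash
python3 q.py; python3 - <<'E'
from cell import env
from h import *
c=env.read_camera("wrist"); cv2.imwrite("pics/w1.png",c["pixels"][:,:,::-1])
c=env.read_camera("scene"); cv2.imwrite("pics/s1.png",cv2.resize(c["pixels"][150:300,270:430,::-1],None,fx=5,fy=4,interpolation=cv2.INTER_CUBIC))
E
```

```text
2.7 [0.49093471 0.09187981 0.12110361] [ 1.79957270e+02 -6.07935097e-02  2.54314149e+00] [ 0.14137134  0.65759411 -0.31395606] 0.00029641979850945487 [ 29.43821098   8.03779728 -45.65961791 110.12034758   6.43189348
  64.33500346 -16.1857839 ]
[-0.00081869 -0.0026599   0.00110076] [ 0.00074816 -0.00105937 -0.00448342]
```

View pics/w1.png

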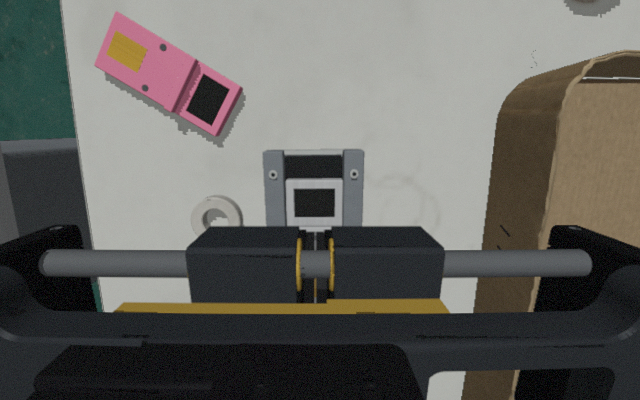

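View pics/s1.png

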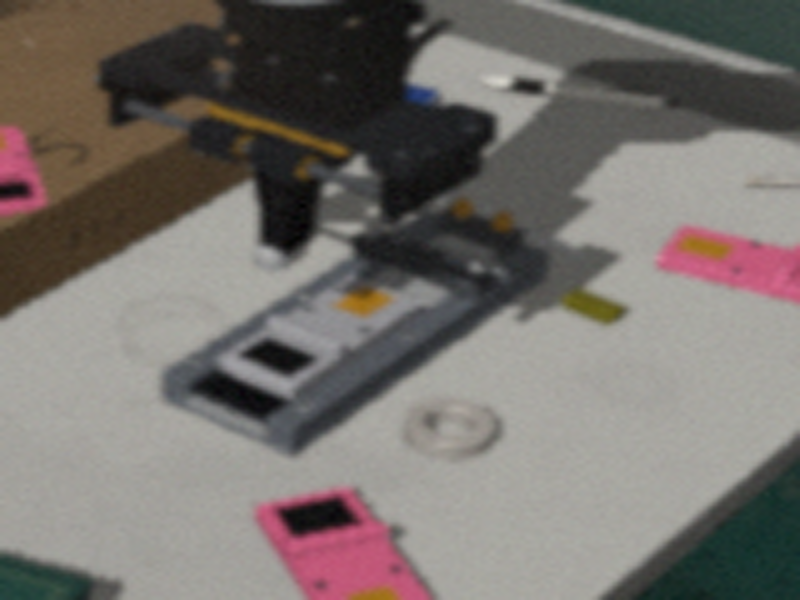

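The wrist view shows the pad at about px (314,203), the loading end at row 153 and the closed fingers below. The scene view shows the fingers hovering and nothing disturbed. I'll cross-check the pad position with the wrist and scene views.

```bash
python3 - <<'E'
from cell import env
from h import *
c=env.read_camera("wrist");g=c['pixels'].max(2)
for n,(x0,x1,y0,y1),z in [("pad",(292,336,186,219),.032)]:
    mm=np.zeros(g.shape,'uint8');mm[y0:y1,x0:x1]=g[y0:y1,x0:x1]<70
    k,l,s,ce=cv2.connectedComponentsWithStats(mm);i=1+s[1:,4].argmax();print(s[i],ce[i],plane(c,[ce[i]],z))
r=plane(c,[(264,151),(363,151),(272.5,174),(353.5,174)],.026);print(r)
d=r[1]-r[0];print(np.linalg.norm(d),'yaw',np.degrees(np.arctan2(d[1],d[0])))
d=r[3]-r[2];print('yaw',np.degrees(np.arctan2(d[1],d[0])))
print('tail',plane(c,[(285,181),(342,181)],.032))
s=env.read_camera("scene");g=s['pixels'].max(2);q=proj(s,[[.49,.0985,.032]])[0];print(q)
x,y=map(int,q);mm=np.zeros(g.shape,'uint8');mm[y-6:y+8,x-9:x+10]=g[y-6:y+8,x-9:x+10]<70
k,l,st,ce=cv2.connectedComponentsWithStats(mm);i=1+st[1:,4].argmax();print(st[i],ce[i],plane(s,[ce[i]],.032))
E
```

```text
[ 295  190   40   27 1066] [314.24390244 202.9249531 ] [[0.49118799 0.09720994 0.032     ]]
[[0.4458897  0.13986775 0.026     ]
 [0.53120313 0.14371232 0.026     ]
 [0.45344689 0.12022544 0.026     ]
 [0.52452513 0.1234267  0.026     ]]
0.08540001447179829 yaw 2.5802312329678516
yaw 2.578772508358554
tail [[0.46511985 0.11553181 0.032     ]
 [0.51423697 0.11774432 0.032     ]]
[325.12460471 238.82951111]
[319 235  13   9  65] [325.27692308 238.83076923] [[0.48969762 0.09823283 0.032     ]]
```

Pad estimates from the three views agree within about 1.5 mm, at (0.490, 0.098), and yaw is about 2.6°. Now I'll descend.

>>> {"name": "send_rows", "arguments": {
  "steps": [
    [[0, -0.001, 0.02], [0, 0, 0], 0],
    [[0, -0.001, 0.04], [0, 0, 0], 0],
    [[0, -0.002, 0.06], [0, 0, 0], 0],
    [[0, -0.002, 0.073], [0, 0, 0], 0],
    [[0, -0.002, 0.08], [0, 0, 0], 0]
  ],
  "grip_force": 20
}}

```text
time_s: 3.32
tool_pos: [0.4891, 0.0949, 0.0389]
tool_rot: [180.0, 0.1, 2.7]
force: [0.3, -0.7, 0.1]
grip_width: 0.0003
```

>>> {"name": "send_rows", "arguments": {
  "steps": [
    [[0, 0, 0.002], [0, 0, 0], 0],
    [[0, 0, 0.004], [0, 0, 0], 0],
    [[0, 0, 0.006], [0, 0, 0], 0],
    [[0, 0, 0.008], [0, 0, 0], 0],
    [[0, 0, 0.01], [0, 0, 0], 0]
  ]
}}

```text
time_s: 3.73
tool_pos: [0.4911, 0.0953, 0.0313]
tool_rot: [180.0, -0.1, 2.7]
force: [-1.6, 0.7, 4.7]
grip_width: 0.0004
```

>>> {"name": "send_rows", "arguments": {
  "steps": [
    [[0, 0, 0.001], [0, 0, 0], 0],
    [[0, 0, 0.002], [0, 0, 0], 0],
    [[0, 0, 0.003], [0, 0, 0], 0],
    [[0, 0, 0.004], [0, 0, 0], 0],
    [[0, 0, 0.005], [0, 0, 0], 0]
  ]
}}

```text
time_s: 4.15
tool_pos: [0.4911, 0.0953, 0.0267]
tool_rot: [180.0, -0.1, 2.7]
force: [-1.7, -0.8, 7.5]
grip_width: 0.0002
```

>>> {"name": "send_rows", "arguments": {
  "steps": [
    [[0, 0, 0.001], [0, 0, 0], 0],
    [[0, 0, 0.001], [0, 0, 0], 0],
    [[0, 0, 0.002], [0, 0, 0], 0],
    [[0, 0, 0.002], [0, 0, 0], 0],
    [[0, 0, 0.002], [0, 0, 0], 0]
  ]
}}

```text
time_s: 4.57
tool_pos: [0.4911, 0.0954, 0.0262]
tool_rot: [179.9, -0.1, 2.7]
force: [-5.7, -1.0, 21.3]
grip_width: 0.0007
```

At 21 N the plate is flush on the floor (top at about 26 mm). I'll start the slide slowly.

>>> {"name": "send_rows", "arguments": {
  "steps": [
    [[0, 0.002, 0], [0, 0, 0], 0],
    [[0, 0.004, 0], [0, 0, 0], 0],
    [[0, 0.007, 0], [0, 0, 0], 0],
    [[0, 0.01, 0], [0, 0, 0], 0],
    [[0, 0.013, 0], [0, 0, 0], 0]
  ]
}}

```text
time_s: 4.98
tool_pos: [0.4926, 0.0864, 0.0263]
tool_rot: [-179.8, -0.2, 2.8]
force: [-3.4, 7.0, 17.3]
grip_width: 0.0003
```

```bash
cat > pic.py <<'E'
import sys
from cell import env
from h import *
n=sys.argv[1]
c=env.read_camera("scene")["pixels"][185:285,290:400,::-1]
cv2.imwrite(f"pics/{n}.png",cv2.resize(c,None,fx=6,fy=6,interpolation=cv2.INTER_CUBIC))
o=env.get_obs();print(o['time_s'],o['tool_pos'],o['force'])
E
python3 pic.py sl1
```

```text
5.0333 [0.4926659  0.08576274 0.02635185] [-3.88403962  6.29185532 17.08953987]
```

View pics/sl1.png

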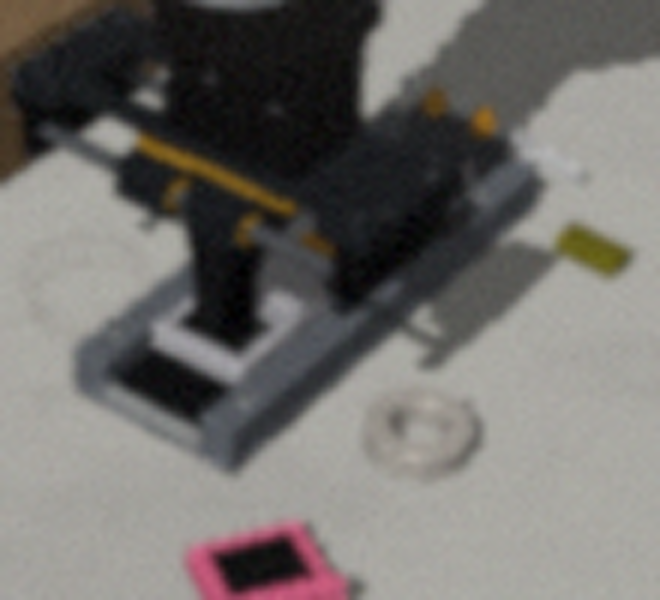

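The plate moves with the fingers, pressed flat. I'll continue, easing off the sideways force a little.

>>> {"name": "send_rows", "arguments": {
  "steps": [
    [[0, 0.003, 0], [0, 0, 0], 0],
    [[-0.001, 0.006, 0], [0, 0, 0], 0],
    [[-0.001, 0.01, 0], [0, 0, 0], 0],
    [[-0.001, 0.014, 0], [0, 0, 0], 0],
    [[-0.001, 0.018, 0], [0, 0, 0], 0]
  ]
}}

```text
time_s: 5.45
tool_pos: [0.4936, 0.0674, 0.0264]
tool_rot: [-179.8, -0.4, 2.8]
force: [-1.4, 5.0, 14.4]
grip_width: 0.0005
```

>>> {"name": "send_rows", "arguments": {
  "steps": [
    [[0, 0.003, 0], [0, 0, 0], 0],
    [[0, 0.006, 0], [0, 0, 0], 0],
    [[0, 0.01, 0], [0, 0, 0], 0],
    [[0, 0.014, 0], [0, 0, 0], 0],
    [[0, 0.018, 0], [0, 0, 0], 0]
  ]
}}

```text
time_s: 5.87
tool_pos: [0.4946, 0.0493, 0.0264]
tool_rot: [-179.8, -0.4, 2.8]
force: [-0.6, 4.6, 14.8]
grip_width: 0.0001
```

>>> {"name": "send_rows", "arguments": {
  "steps": [
    [[0, 0.003, 0.0005], [0, 0, 0], 0],
    [[0, 0.006, 0.0005], [0, 0, 0], 0],
    [[0, 0.01, 0.001], [0, 0, 0], 0],
    [[0, 0.014, 0.001], [0, 0, 0], 0],
    [[0, 0.018, 0.001], [0, 0, 0], 0]
  ]
}}

```text
time_s: 6.28
tool_pos: [0.4954, 0.0347, 0.0263]
tool_rot: [-179.6, -0.4, 2.8]
force: [-4.7, 14.6, 23.2]
grip_width: 0.0004
```

```bash
python3 pic.py sl2
```

```text
6.3333 [0.49545694 0.03418437 0.02632474] [-5.30624153 11.3971385  22.8283702 ]
```

View pics/sl2.png

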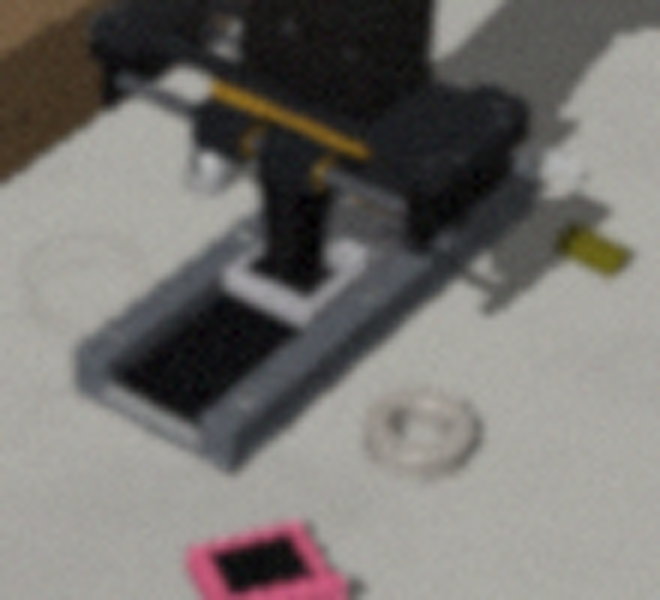

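The plate is well under the bridge and the leaf is adding resistance. I'll continue.

>>> {"name": "send_rows", "arguments": {
  "steps": [
    [[0, 0.003, 0], [0, 0, 0], 0],
    [[-0.001, 0.006, 0], [0, 0, 0], 0],
    [[-0.001, 0.009, 0], [0, 0, 0], 0],
    [[-0.001, 0.012, 0], [0, 0, 0], 0],
    [[-0.001, 0.015, 0], [0, 0, 0], 0]
  ]
}}

```text
time_s: 6.75
tool_pos: [0.4963, 0.0192, 0.0264]
tool_rot: [-179.7, -0.5, 2.9]
force: [-1.6, 10.6, 19.2]
grip_width: 0.0003
```

>>> {"name": "send_rows", "arguments": {
  "steps": [
    [[0, 0.002, 0], [0, 0, 0], 0],
    [[0, 0.004, 0], [0, 0, 0], 0],
    [[0, 0.006, 0], [0, 0, 0], 0],
    [[0, 0.008, 0], [0, 0, 0], 0],
    [[0, 0.01, 0], [0, 0, 0], 0]
  ]
}}

```text
time_s: 7.17
tool_pos: [0.4968, 0.0104, 0.0263]
tool_rot: [-179.6, -0.5, 2.9]
force: [-2.1, 16.4, 19.5]
grip_width: 0.0004
```

```bash
python3 pic.py sl3
```

```text
7.2167 [0.49676843 0.010403   0.02634201] [-2.22803641 14.60930918 18.63897712]
```

View pics/sl3.png

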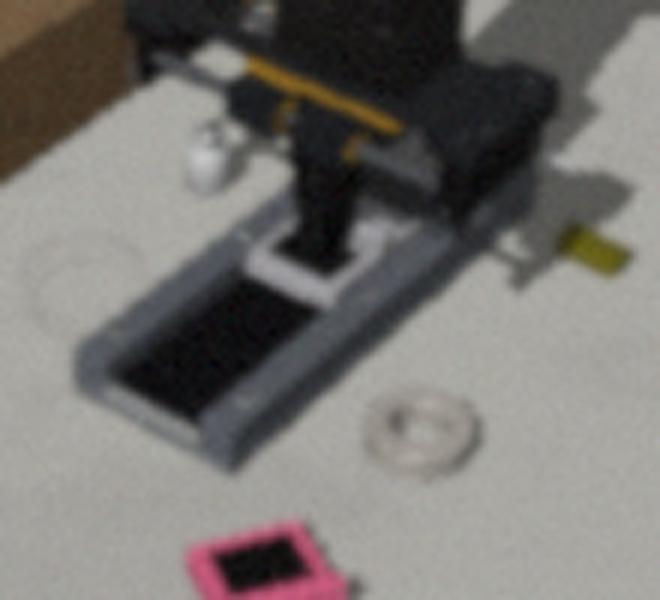

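```bash
python3 - <<'E'
from cell import env
from h import *
c=env.read_camera("scene")
z=lambda l:[((u+.5)/6-.5+290,(v+.5)/6-.5+185) for u,v in l]
t=plane(c,z([(248,262),(325,296)]),.026);print(t,t.mean(0))
C=np.array([.4925,.0162]);d=np.array([.047,-.9989])
print('tail jig x',(t.mean(0)[:2]-C)@d)
c=env.read_camera("wrist");cv2.imwrite("pics/w3.png",c["pixels"][:,:,::-1])
E
```

```text
[[0.51313314 0.04690749 0.026     ]
 [0.47098409 0.04276495 0.026     ]] [0.49205861 0.04483622 0.026     ]
tail jig x -0.028625468788461908
```

View pics/w3.png

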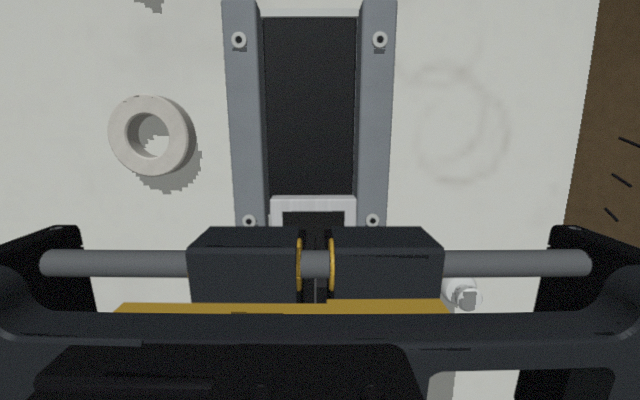

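```bash
cat > t.py <<'E'
import sys
from cell import env
from h import *
c=env.read_camera("wrist");g=cv2.cvtColor(c["pixels"],cv2.COLOR_RGB2GRAY).astype(int)
print(g[180:232,285].tolist())
E
python3 t.py; python3 - <<'E'
from cell import env
from h import *
c=env.read_camera("wrist")
s=plane(c,[(238.5,39.5),(379.5,39.5),(248.5,221.5),(372.5,221)],.0265);print(s)
a=(s[0]+s[1])/2;b=(s[2]+s[3])/2;L=np.linalg.norm(b-a);print(L)
t=plane(c,[(285,196.5),(340,196.5)],.026).mean(0);print(t,-105+((t-a)@(b-a)/L)*1000)
E
```

```text
[39, 31, 35, 30, 33, 35, 32, 38, 34, 36, 39, 33, 32, 31, 47, 128, 152, 152, 154, 175, 181, 173, 172, 170, 171, 171, 173, 172, 172, 173, 171, 126, 46, 28, 37, 38, 31, 36, 36, 29, 35, 30, 25, 31, 35, 35, 40, 43, 36, 34, 38, 37]
[[0.45386752 0.11992197 0.0265    ]
 [0.52492897 0.12363541 0.0265    ]
 [0.45895587 0.02438879 0.0265    ]
 [0.53038237 0.02812403 0.0265    ]]
0.09566759436963626
[0.49508023 0.04077769 0.026     ] -23.80898062915655
```

The tail is at jig x of about −23, against −10 for home. So about 13 mm remains, and the fingers have slipped about 5 mm forward towards the ridge. I'll continue.

>>> {"name": "send_rows", "arguments": {
  "steps": [
    [[0, 0.002, 0], [0, 0, 0], 0],
    [[0, 0.004, 0], [0, 0, 0], 0],
    [[0, 0.006, 0], [0, 0, 0], 0],
    [[0, 0.008, 0], [0, 0, 0], 0],
    [[0, 0.01, 0], [0, 0, 0], 0]
  ]
}}

```text
time_s: 7.83
tool_pos: [0.4974, -0.0015, 0.0263]
tool_rot: [-179.7, -0.5, 2.9]
force: [-1.2, 10.0, 19.3]
grip_width: 0.0006
```

```bash
python3 pic.py sl4;python3 - <<'E'
from cell import env
from h import *
c=env.read_camera("wrist");cv2.imwrite("pics/w4.png",c["pixels"][:,:,::-1])
E
```

```text
7.8833 [ 0.49744756 -0.00201733  0.02633186] [-0.12693842 10.28064276 18.70941393]
```

View pics/w4.png

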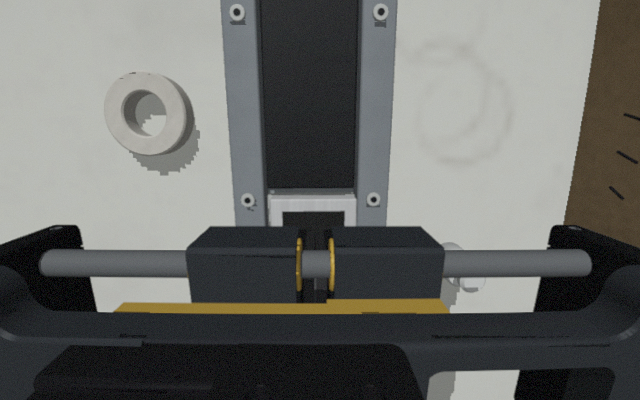

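The tail is about 2 mm short of home, and the gap behind the lifter pad is starting to show. I'll push gently to the stop.

>>> {"name": "send_rows", "arguments": {
  "steps": [
    [[0, 0.001, 0], [0, 0, 0], 0],
    [[0, 0.002, 0], [0, 0, 0], 0],
    [[0, 0.003, 0], [0, 0, 0], 0],
    [[0, 0.004, 0], [0, 0, 0], 0],
    [[0, 0.004, 0], [0, 0, 0], 0]
  ]
}}

```text
time_s: 8.35
tool_pos: [0.4975, -0.0023, 0.0263]
tool_rot: [-179.5, -0.5, 2.9]
force: [-1.9, 16.7, 19.6]
grip_width: 0.0005
```

```bash
python3 pic.py sl5;python3 - <<'E'
from cell import env
from h import *
c=env.read_camera("wrist");cv2.imwrite("pics/w5.png",c["pixels"][:,:,::-1])
E
```

```text
8.4 [ 0.49746885 -0.00225236  0.02636016] [-2.4385512  17.07740681 20.2741171 ]
```

View pics/w5.png

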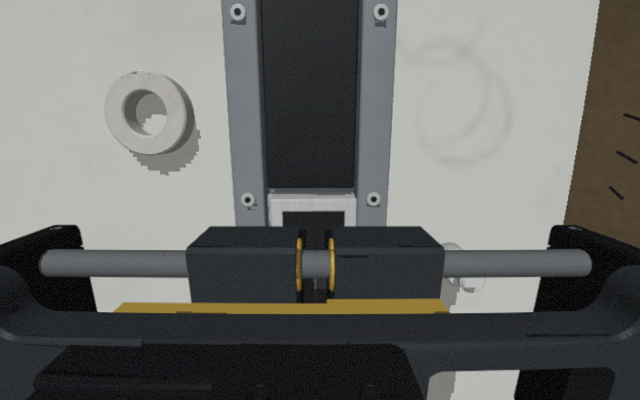

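View pics/sl5.png

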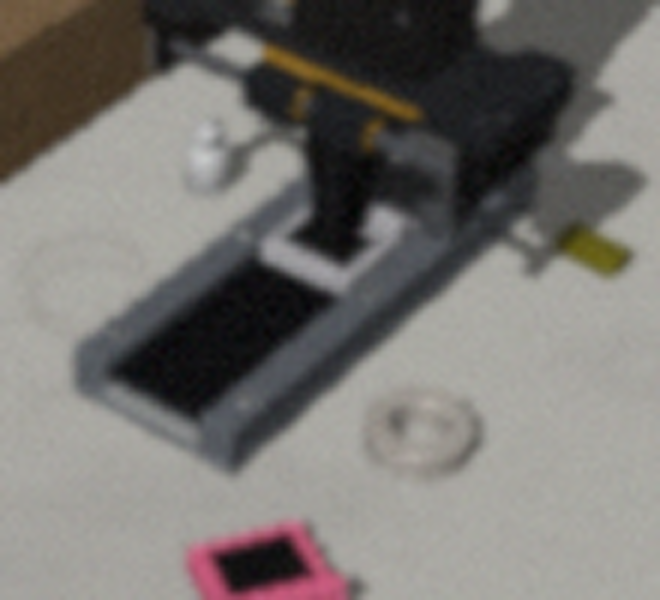

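```bash
python3 - <<'E'
from cell import env
from h import *
import cv2
c=env.read_camera("wrist");g=cv2.cvtColor(c["pixels"],cv2.COLOR_RGB2GRAY).astype(int)
print(g[183:215,290].tolist(), g[120,250:275].tolist(), g[120,345:370].tolist())
s=plane(c,[(237.5,12),(381,11.5),(248,200.5),(373.5,199.5)],.0265)
a=(s[0]+s[1])/2;b=(s[2]+s[3])/2;L=np.linalg.norm(b-a);e=(b-a)/L;print(L)
f=lambda v,z:-105+((plane(c,[(290,v),(335,v)],z).mean(0)-a)@e)*1000
print('tail top',f(197.5,.026),f(194.5,.026),'lifter end z20',f(188,.020),'z14',f(188,.014))
a3=cv2.imread('pics/w3.png')[150:215,230:400];a5=cv2.imread('pics/w5.png')[145:210,230:400]
cv2.imwrite('pics/cmp.png',cv2.resize(np.vstack([a3,a5]),None,fx=4.5,fy=4.5,interpolation=cv2.INTER_CUBIC))
a3=cv2.imread('pics/sl3.png')[320:470,60:260];a5=cv2.imread('pics/sl5.png')[320:470,60:260];a0=cv2.imread('pics/scenez.png')[320:470,60:260]
cv2.imwrite('pics/cmp2.png',cv2.resize(np.hstack([a0,a3,a5]),None,fx=1.3,fy=2))
E
```

```text
[36, 38, 33, 31, 27, 58, 75, 77, 76, 81, 95, 143, 154, 149, 148, 156, 181, 186, 180, 175, 176, 176, 177, 176, 177, 177, 177, 160, 110, 47, 34, 32] [121, 123, 123, 125, 122, 126, 122, 121, 120, 110, 92, 60, 54, 53, 46, 31, 41, 43, 40, 36, 39, 45, 42, 37, 36] [36, 34, 39, 34, 38, 40, 45, 40, 40, 30, 31, 54, 63, 64, 86, 103, 116, 122, 119, 119, 117, 123, 124, 118, 121]
0.09591406968676637
tail top -10.414747690781539 -12.149640487440124 lifter end z20 -14.777199533335065 z14 -13.674545372736489
```

View pics/cmp.png

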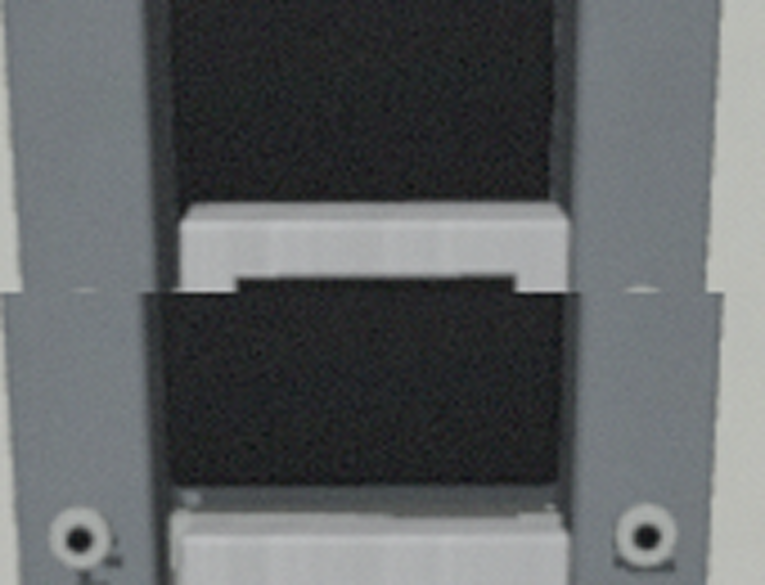

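View pics/cmp2.png

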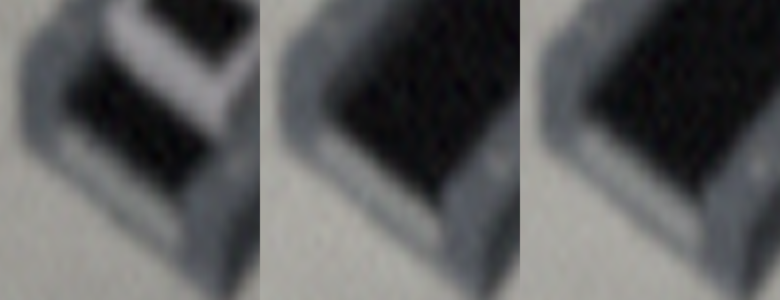

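The tail is at jig x ≈ −10.4 (home is −10). The lifter end fits only at the raised height, so it has popped up. Before lifting I'll unload the forward push and the press together, so that friction on the ridge can't lift the plate.

>>> {"name": "send_rows", "arguments": {
  "steps": [
    [[0, -0.001, 0], [0, 0, 0], 0],
    [[0, -0.002, 0], [0, 0, 0], 0],
    [[0, -0.003, 0], [0, 0, 0], 0],
    [[0, -0.003, -0.0005], [0, 0, 0], 0],
    [[0, -0.003, -0.001], [0, 0, 0], 0]
  ]
}}

```text
time_s: 8.92
tool_pos: [0.4974, -0.0022, 0.0264]
tool_rot: [-179.7, -0.5, 2.9]
force: [2.7, 10.3, 6.7]
grip_width: 0.0005
```

>>> {"name": "send_rows", "arguments": {
  "steps": [
    [[0, -0.001, 0], [0, 0, 0], 0],
    [[0, -0.002, 0], [0, 0, 0], 0],
    [[0, -0.003, 0], [0, 0, 0], 0],
    [[0, -0.004, 0], [0, 0, 0], 0],
    [[0, -0.004, 0], [0, 0, 0], 0]
  ]
}}

```text
time_s: 9.33
tool_pos: [0.4974, -0.002, 0.0264]
tool_rot: [-180.0, -0.5, 2.8]
force: [2.1, 3.3, 10.5]
grip_width: 0.0003
```

>>> {"name": "send_rows", "arguments": {
  "steps": [
    [[0, -0.001, -0.0005], [0, 0, 0], 0],
    [[0, -0.002, -0.001], [0, 0, 0], 0],
    [[0, -0.003, -0.001], [0, 0, 0], 0],
    [[0, -0.003, -0.0015], [0, 0, 0], 0],
    [[0, -0.004, -0.002], [0, 0, 0], 0]
  ]
}}

```text
time_s: 9.75
tool_pos: [0.4942, -0.0006, 0.0265]
tool_rot: [179.9, -0.2, 2.7]
force: [1.0, -1.7, 3.6]
grip_width: 0.0004
```

Nearly unloaded and off the ridge. Now I'll lift straight up, slowly at first.

>>> {"name": "send_rows", "arguments": {
  "steps": [
    [[0, 0, -0.001], [0, 0, 0], 0],
    [[0, 0, -0.002], [0, 0, 0], 0],
    [[0, 0, -0.004], [0, 0, 0], 0],
    [[0, 0, -0.008], [0, 0, 0], 0],
    [[0, 0, -0.015], [0, 0, 0], 0]
  ]
}}

```text
time_s: 10.17
tool_pos: [0.4914, 0.0005, 0.0399]
tool_rot: [-180.0, 0.2, 2.7]
force: [-0.3, 0.3, 0.8]
grip_width: 0.0007
```

>>> {"name": "send_rows", "arguments": {
  "steps": [
    [[0, 0, -0.02], [0, 0, 0], 0],
    [[0, 0, -0.05], [0, 0, 0], 0],
    [[0, 0, -0.08], [0, 0, 0], 0],
    [[0, 0, -0.11], [0, 0, 0], 0],
    [[0, 0, -0.14], [0, 0, 0], 0]
  ]
}}

```text
time_s: 10.58
tool_pos: [0.4922, 0.0007, 0.1823]
tool_rot: [180.0, 0.0, 2.7]
force: [0.2, 0.0, 0.5]
grip_width: 0.0004
```

>>> {"name": "send_rows", "arguments": {
  "steps": [
    [[0, -0.03, 0], [0, 0, 0], 0],
    [[0, -0.06, 0], [0, 0, 0], 0],
    [[0, -0.09, 0], [0, 0, 0], 0],
    [[0, -0.12, 0], [0, 0, 0], 0],
    [[0, -0.13, 0], [0, 0, 0], 0]
  ]
}}

```text
time_s: 11.0
tool_pos: [0.4854, 0.1356, 0.1814]
tool_rot: [-179.9, -0.0, 3.0]
force: [0.2, 0.2, 0.7]
grip_width: 0.0005
```

```bash
python3 pic.py f1; python3 - <<'E'
from cell import env
import cv2
c=env.read_camera("top")["pixels"][205:285,235:375,::-1]
cv2.imwrite("pics/f2.png",cv2.resize(c,None,fx=5.7,fy=5.7,interpolation=cv2.INTER_CUBIC))
cv2.imwrite("pics/f3.png",env.read_camera("scene")["pixels"][:,:,::-1])
E
```

```text
11.05 [0.48550206 0.13570349 0.18132173] [-0.65283701  1.22480064 -1.22296267]
```

View pics/f1.png

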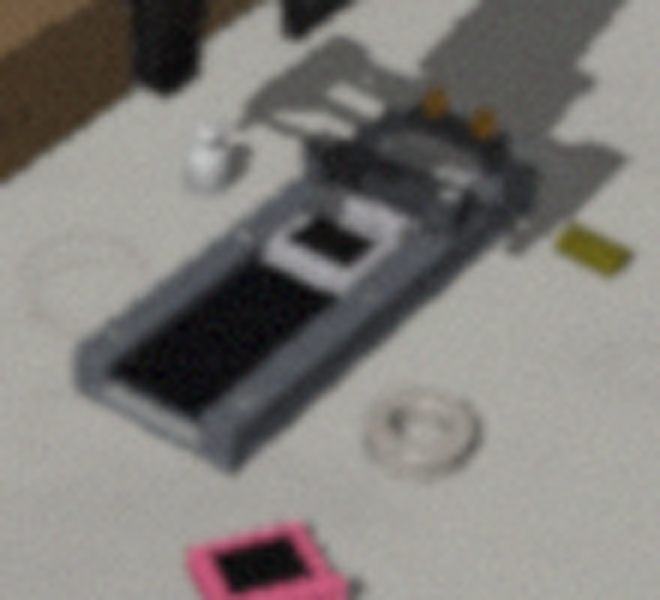

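View pics/f2.png

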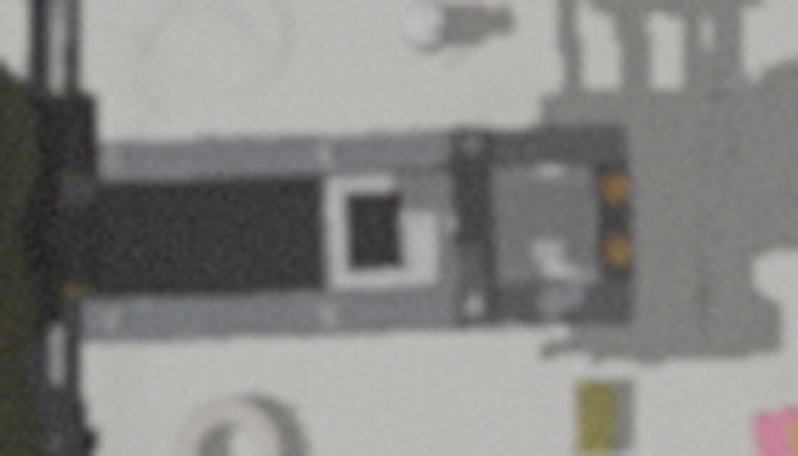

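View pics/f3.png

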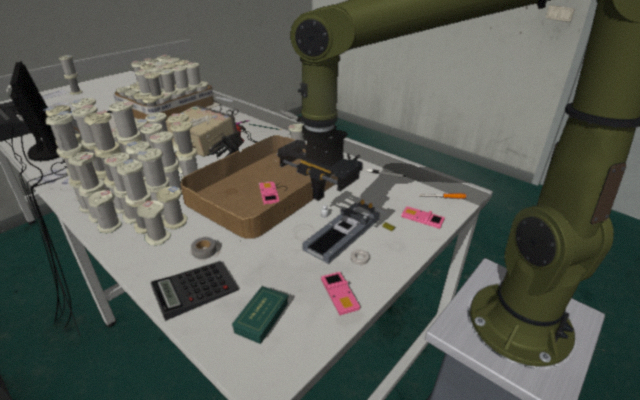

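The plate sits home under the bridge, with its pad at zoom px (374,230), tail at 324 and nose near 600. The bystanders look unmoved. One numeric check before handing in.

```bash
python3 - <<'E'
from cell import env
from h import *
c=env.read_camera("top")
z=lambda l:[((u+.5)/5.7-.5+235,(v+.5)/5.7-.5+205) for u,v in l]
g=c['pixels'].max(2);x,y=[int(v) for v in z([(374,230)])[0]]
mm=np.zeros(g.shape,'uint8');mm[y-7:y+8,x-6:x+7]=g[y-7:y+8,x-6:x+7]<80
k,l,s,ce=cv2.connectedComponentsWithStats(mm);i=1+s[1:,4].argmax()
p=plane(c,[ce[i]],.026)[0,:2]
C=np.array([.4925,.0162]);d=np.array([.047,-.9989]);print(s[i],p,'pad jig x',(p-C)@d)
w=env.read_camera("wrist");cv2.imwrite("pics/w6.png",w["pixels"][:,:,::-1])
E
```

```text
[297 240   8  12  84] [0.49332765 0.00842461] pad jig x 0.007805736862350441
```

View pics/w6.png

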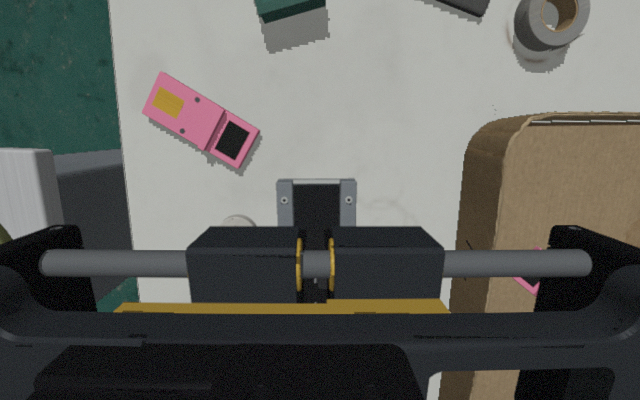

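The pad reads 7.8 mm against 10 nominal. That's within the calibration error, but it needs a closer look, so I'll move the wrist camera over the far end to see the nose and stop directly.

>>> {"name": "send_rows", "arguments": {
  "steps": [
    [[0, 0.035, 0], [0, 0, 0], 0],
    [[0, 0.07, 0], [0, 0, 0], 0],
    [[0, 0.105, 0], [0, 0, 0], 0],
    [[0, 0.14, 0], [0, 0, 0], 0],
    [[0, 0.175, 0], [0, 0, 0], 0]
  ]
}}

```text
time_s: 11.67
tool_pos: [0.4941, -0.0487, 0.1806]
tool_rot: [179.9, 0.0, 2.5]
force: [0.9, 0.1, 0.3]
grip_width: 0.0004
```

>>> {"name": "send_rows", "arguments": {
  "steps": [
    [[0, 0.03, 0], [0, 0, 0], 0],
    [[0, 0.06, 0], [0, 0, 0], 0],
    [[0, 0.085, 0.01], [0, 0, 0], 0],
    [[0, 0.09, 0.02], [0, 0, 0], 0],
    [[0, 0.09, 0.03], [0, 0, 0], 0]
  ]
}}

```text
time_s: 12.08
tool_pos: [0.498, -0.1388, 0.1497]
tool_rot: [180.0, 0.0, 2.3]
force: [-0.0, 0.1, 0.1]
grip_width: 0.0005
```

```bash
python3 - <<'E'
from cell import env
from h import *
w=env.read_camera("wrist");cv2.imwrite("pics/w7.png",w["pixels"][:,:,::-1])
cv2.imwrite("pics/w7z.png",cv2.resize(w["pixels"][20:230,230:400,::-1],None,fx=2.8,fy=2.8,interpolation=cv2.INTER_CUBIC))
o=env.get_obs();print(o['time_s'],o['tool_pos'])
E
```

```text
12.1333 [ 0.49690482 -0.13585742  0.14750237]
```

View pics/w7.png

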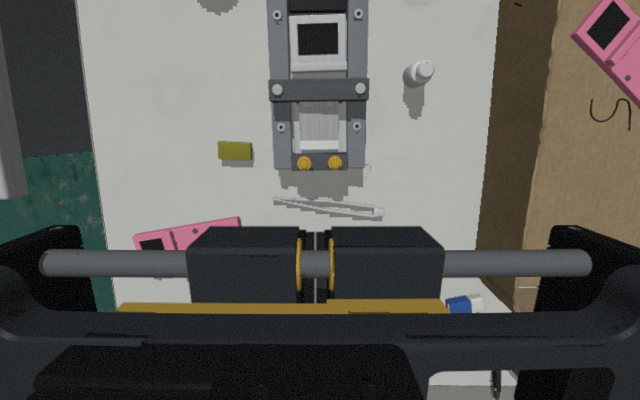

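View pics/w7z.png

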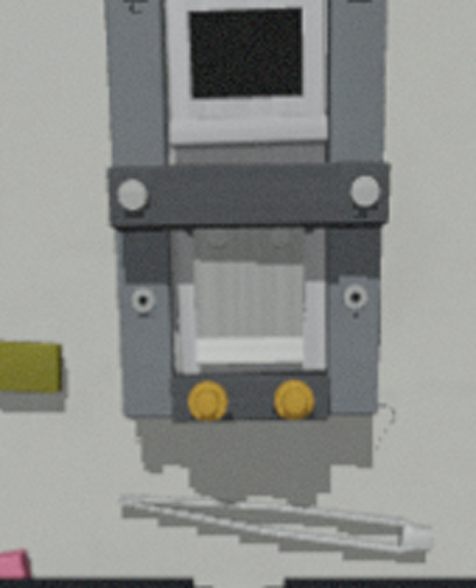

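The nose meets the stop block with no visible gap (zoom px row ~373) and the leaf lies on the plate. The tweezers, shim and weight are untouched. I'll let the arm settle, then hand in.

>>> {"name": "send_rows", "arguments": {
  "steps": [
    [[0, 0, 0], [0, 0, 0], 0],
    [[0, 0, 0], [0, 0, 0], 0],
    [[0, 0, 0], [0, 0, 0], 0],
    [[0, 0, 0], [0, 0, 0], 0],
    [[0, 0, 0], [0, 0, 0], 0]
  ]
}}

```text
time_s: 12.55
tool_pos: [0.4995, -0.1339, 0.1511]
tool_rot: [180.0, -0.1, 2.8]
force: [-0.1, 0.0, 0.7]
grip_width: 0.0007
```

```bash
python3 -c "
from cell import env
print(env.get_obs()['force']);print(env.sign_off())"
```

```text
[-0.10921818  0.04027246  0.71172412]
the job is handed in; nothing more can be done
None
```

The plate is home: I pressed it flush with closed fingers and slid it about 92 mm under the bridge and leaf to the stop. I read 14–23 N of press between moves. I then unloaded the fingers before lifting them clear, and handed in after 12.6 s.

**Last checks:**
- **Nose:** the close wrist view shows it against the end stop with no visible gap, and the leaf lying on the plate.
- **Tail and lifter:** measured with the fingers still on the plate. The tail was at jig x ≈ −10.4 mm (home is −10), and the lifter's end edge fitted only the raised height. After release I judged these by eye only.
- **Bystanders:** those I could see in the pictures look unmoved. I did not measure them.
- **Robot:** the fingers are well clear and the measured force is about zero.

**What disagreed:** the coarse top camera put the pad at x = 7.8 mm instead of 10. That is about its calibration error, and the close view did not support a gap. The fingers also slipped about 5 mm forward on the plate and finished the push against the ridge.

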